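# Make up two furniture part kits in the joinery

### The arm

A 6-joint arm with a two-finger parallel gripper is mounted at the origin on the work surface. World frame = base frame: x ahead of the robot, y to its left, z up, the work surface at z = 0. Lengths are in m, angles in rad, forces in N, time in s.
With the tool pointing down it reaches from about 0.275 to 1 m from the base axis. Payload 8.4 kg.
Tool frame: the origin (TCP) lies on the centre line of the jaws, within the pads' length; the fingertips stand 17 mm ahead of it and the grasp point (between the pads) lies 2 mm behind it; z points along the fingers, y is the line along which they close (so a half turn about z gives the same grasp; the last joint's range is limited). The gripper opens to 85 mm and grips with 20 to 120 N. Pads are 22 mm wide; open, the fingers measure 114 mm over their backs; the gripper's body (76 mm by 85 mm) begins 54 mm behind the grasp point. The pads swing forward as they close: fully open they stand 13 mm farther back than shut.
Start: joints at [1.24, 0.353, 1.633, -0, 1.155, -0.002], TCP at [0.202, 0.592, 0.248] pointing down, gripper open.
Joint ranges: [-2.63, 2.63], [-0.92, 2.1], [0.06, 2.66], [-1.3, 4.44], [0, 2.69], [-3.02, 3.02]. Speed limits (rad/s): [2.22, 2.22, 2.79, 3.14, 3.14, 3.14].

### API

Orientations are given as a unit quaternion [x, y, z, w].
In Python, from cell import readout, eyes, ticket gives the robot as it stands. The module is installed in compiled form; this text tells all that it offers.
- The arm moves only by the tool move_arm, never from a script. Its argument "commands" is a list that holds one entry, the list of rows, each a list of 6 numbers: the shift along the world's x, y, z normalised to -1 to 1, where 1 is 0.2 m, then the turn, a rotation vector about the world's x, y, z normalised to -1 to 1, where 1 is 180 degrees. A call has 1 to 10 rows; each row is the pose to reach, as a shift and turn from the pose commanded when the call began, turning the shorter way round; what a row does not reach only later rows make up. A row lasts 1/12 s, in which the tool goes at most 41.7 mm and 7.16 degrees, less where a joint would pass 70% of its speed; a pose out of reach is approached as far as the arm can. A call with a number of a shift or a turn outside -1 to 1 is refused whole. A call with a gripper value outside its range is refused whole. "grip" is the opening, from 0 (shut) to 1 (fully open), set as the call begins (left out, the last holds). The fingers move at their own pace and stop on an object; the grip force is fixed at half the most. Time passes only in rows, so rows that repeat a pose let the fingers close. It gives the time, the measured TCP pose, the force, the opening and the grip force at its end, in the units of the state.
- readout.observe(): the state, without advancing time (a new reading comes with each control period).
- eyes.get_image(name): name is "scene" or "side" or "wrist"; returns a dict with "color" (480x640x3 uint8, blue, green, red), "fx", "fy", "cx", "cy" (pixels), "rvec" (rotation vector, rad) and "tvec" (3), from world to camera coordinates, as OpenCV has them. Camera axes: x right, y down, z forward; pixel columns grow to the right and rows downward; lengths in m; the calibration is good to about 2 mm. A picture is of the moment at which its call begins. There is no depth.
- ticket.sign_off(): hands the job in; it is judged then, once.
The state is a dict: "t": time; "qpos": joint angles; "joint_velocities": joint speeds; "effort": joint torques, N m; "eef_pos": TCP position; "orientation": TCP orientation; "force": force on the tool from outside, world axes, zero at the start; "ft_torque": the same for the moment, N m; "gripper_width": finger opening in m; "grasp_force": force on a finger pad.
Only numpy, scipy, OpenCV 4.12 (cv2) and the standard library are available. Lean on these libraries where they do the work, as an engineer would, in place of code of your own. Each camera call takes 0.05 s, during which the arm holds its last target. There are 200 camera calls.

### The job

Make up the two kits from the turned and cut beech parts on the bench. In the long tray goes the notched block in the middle compartment, with the slender leg in one end compartment and the drawer knob in the other (either way round); in the short tray go the round bun foot and the drilled block, one to a compartment (either way round). Leave every part standing upright, flat on the floor of its compartment, and do not knock over the glue bottle.

Things in the scene. Friction and masses are not known exactly. Their poses are not given: they have to be found in the camera images.
- leg: Slender turned beech leg standing upright, 74 mm tall: foot disc 40 mm across (lowest 10 mm), plain round shaft 34 mm across from 20 to 60 mm up, a 14 mm thick, 14 mm tall pin on top. Origin: centre of its underside; z up.
- knob: Turned beech drawer knob standing on its stem, 50 mm tall: base 34 mm across, narrow neck, round domed head 44 mm across, widest from 32 to 42 mm up. Origin: centre of its underside; z up.
- notched_block: Beech block 64 mm long (its x) by 40 mm wide (its y), 48 mm tall, with a 20 mm wide, 22 mm deep notch across the middle of its top (the notch runs along y), so its two y faces can be gripped. Origin: centre of its underside; z up.
- bun_foot: Squat round beech furniture foot, 54 mm across (straight sides from 9 to 37 mm up), 44 mm tall, a dark screw hole in the middle of its flat top. Origin: centre of its underside; z up.
- drilled_block: Square beech block 42 x 42 mm, 50 mm tall, with a 20 mm round hole straight down through it; faces along its x and y. Origin: centre of its underside; z up.
- long_tray: Shallow plywood kit tray fixed to the bench, 250 mm long (its x) by 86 mm wide (its y), 12 mm high, floor, walls and dividers 4 mm thick. Three open compartments in a row along x, each 78 x 78 mm inside, centred at x = -82, 0 and +82 mm, y = 0; their floor is 4 mm above the origin. Origin: centre of its underside; z up.
- short_tray: Shallow plywood kit tray fixed to the bench, 168 mm long (its x) by 86 mm wide (its y), 12 mm high, floor, walls and divider 4 mm thick. Two open compartments along x, each 78 x 78 mm inside, centred at x = -41 and +41 mm, y = 0; their floor is 4 mm above the origin. Origin: centre of its underside; z up.
- glue_bottle: White glue bottle with orange cap, 40 mm across, 120 mm tall, standing loose among the stock; not part of any kit. Origin: centre of its underside; z up.
Mind the look-alikes: they are no part of the job. What is shaped like the notched_block but green is not meant.

How it is judged:
By the outcome, as a careful person would: the job done as asked, in the order asked, and still so for the second after the job is handed in, with the robot touching nothing.
It also fails if it takes over 122 s, if anything falls off the work surface, if the arm or the gripper's body presses on something with over 40 N, if the wrist force passes 120 N, or if a joint passes its speed limit or range.

## Working session

There is one attempt and no reset: what is moved stays moved. The work goes in short steps, Python scripts to look and compute and a tool call to move; the robot and the scene stay as the last step left them, time stands still between calls to the robot, and variables do not carry over. Pictures are saved under pics/ and viewed, at most 16 in all, crops included, and the job is handed in when it is done.

Besides the shell and the picture viewer there is one more tool, called after "Emit:" as name(argument=value, ...), one argument or row to a line, values as JSON. move_arm: Moves the arm, as the interface text tells. Scaled input: -1 to 1 covers 0.2 m each way for a shift and 180 degrees each way for a turn. Its arguments: {"type":"object","properties":{"commands":{"type":"array","items":{"type":"array","items":{"type":"array","items":{"type":"number"}}}},"grip":{"type":"number"}},"required":["commands"]}

```bash
mkdir -p pics
cat > h.py <<'E'
import numpy as np, cv2
from cell import readout, eyes, ticket
def snap(n,f):
    im=eyes.get_image(n); cv2.imwrite('pics/'+f,im['color'])
    np.savez('pics/'+f+'.npz',**{k:np.array(v) for k,v in im.items()}); return im
def load(f): return dict(np.load('pics/'+f+'.npz'))
def cam(im):
    R=cv2.Rodrigues(np.array(im['rvec'],float).reshape(3,1))[0]; return R,np.array(im['tvec'],float).ravel()
def ray(im,u,v,z):
    R,t=cam(im); d=R.T@np.array([(u-im['cx'])/im['fx'],(v-im['cy'])/im['fy'],1.]); c=-R.T@t
    return (c+d*(z-c[2])/d[2])
def proj(im,p):
    R,t=cam(im); q=R@np.array(p,float)+t; return np.array([im['fx']*q[0]/q[2]+im['cx'],im['fy']*q[1]/q[2]+im['cy']])
E
python3 - <<'E'
from h import *
for n in ['scene','side','wrist']:
    im=snap(n,n+'0.png');R,t=cam(im);print(n,-R.T@t,R[2])
print(readout.observe())
E
```

```text
scene [ 1.06078261 -0.31997595  0.78692601] [-0.49828788  0.32098365 -0.80540591]
side [0.56390412 0.78502966 0.58542708] [ 0.04921305 -0.81740137 -0.57396261]
wrist [0.12518803 0.61743398 0.37170185] [ 0.29569349 -0.10283    -0.94973225]
{'t': 0.15, 'qpos': array([ 1.23959696e+00,  3.53473078e-01,  1.63393885e+00, -7.87027294e-06,
        1.15521337e+00, -2.40171173e-03]), 'joint_velocities': array([ 1.07586265e-03, -1.15821292e-03, -4.54816426e-03, -5.98657496e-05,
        1.49623366e-03, -6.33062503e-04]), 'effort': array([ 2.59772614e-04, -6.05638790e+01, -3.42338133e+01, -1.44220064e-05,
        6.15644632e-03, -1.22495396e-05]), 'eef_pos': array([0.2017099 , 0.591201  , 0.24775458]), 'orientation': array([ 1.63657704e-01,  9.86517050e-01, -5.09753486e-04, -8.21745665e-05]), 'force': array([ 0.53754776, -0.17950223,  0.24969183]), 'ft_torque': array([ 0.02896969, -0.00735938, -0.02432457]), 'grasp_force': 0.0, 'gripper_width': 0.08571416465635881}
```

View pics/scene0.png

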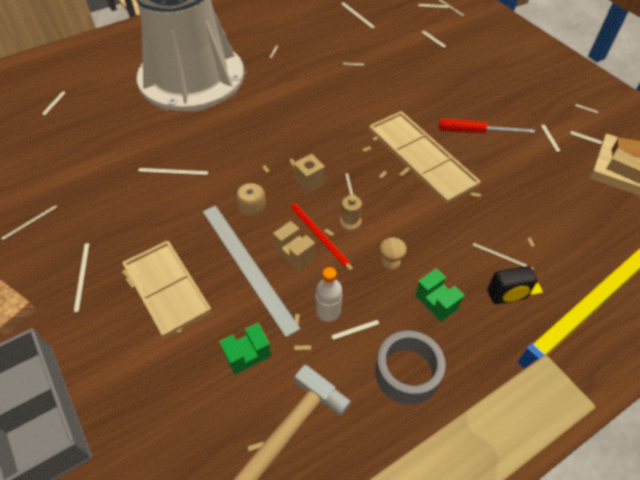

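View pics/side0.png

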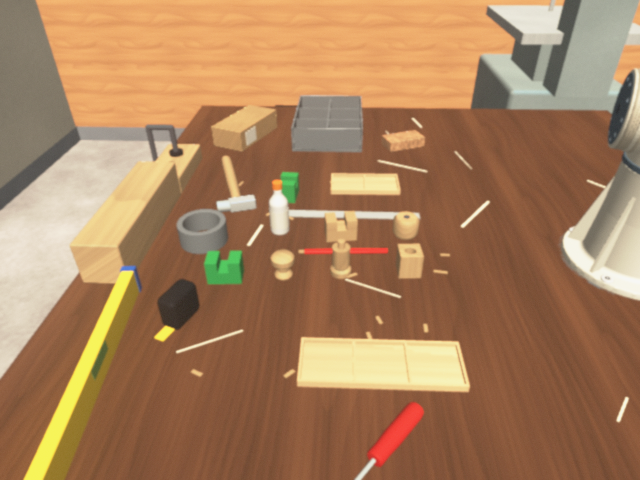

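The scene shows the drilled block at (309,172), bun foot (251,198), leg (351,212), notched block (294,244), knob (393,251), and bottle (328,297). The long tray is at (424,155) and the short tray at (167,287). The side view shows the same parts. Next I'll look at enlarged crops.

Run:
```python
from h import *
a=load('scene0.png')['color'][140:330,220:430]; cv2.imwrite('pics/c1.png',cv2.resize(a,None,fx=3.15,fy=3.15,interpolation=cv2.INTER_CUBIC))
b=load('side0.png')['color'][165:295,240:440]; cv2.imwrite('pics/c2.png',cv2.resize(b,None,fx=4,fy=4,interpolation=cv2.INTER_CUBIC))
```

```text
(no output)
```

View pics/c1.png

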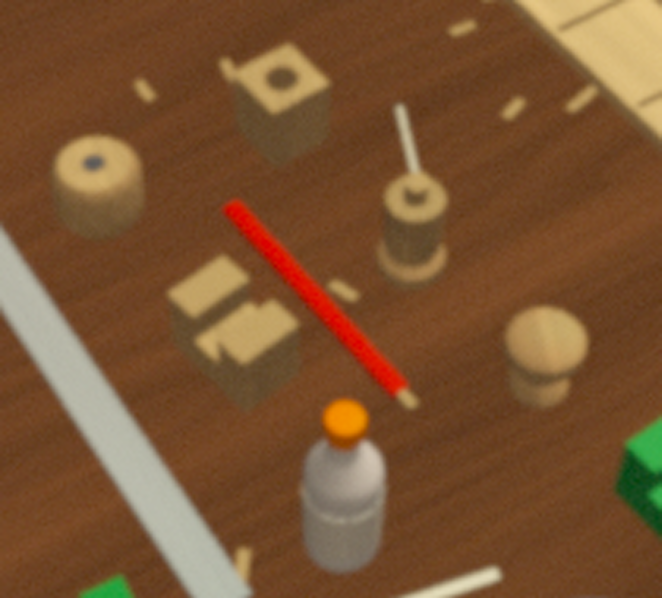

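View pics/c2.png

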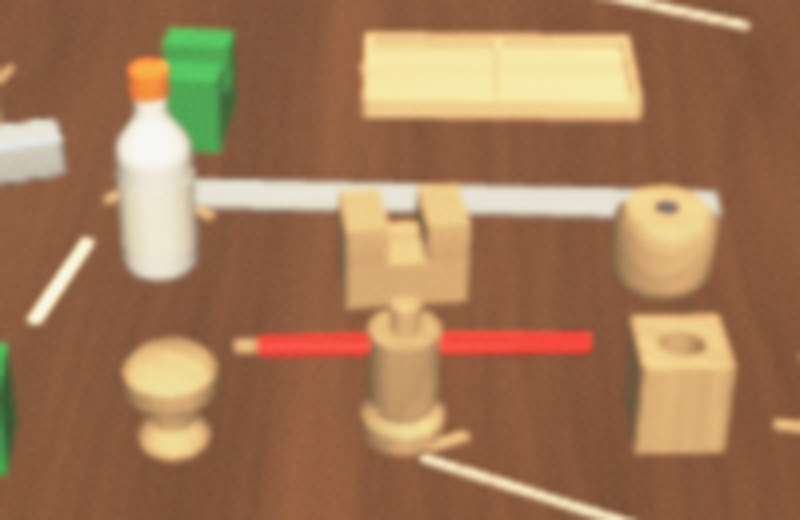

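Enlarged crops: the scene crop shows the block tops, bun foot hole (94,162), drilled hole (283,78), leg pin (416,188) and knob head (546,343). The side crop shows the same features at (667,207), (683,343), (405,303) and (170,373). Next I cast rays from these.

Run:
```python
from h import *
np.set_printoptions(precision=4,suppress=True)
S=load('scene0.png');D=load('side0.png')
s=lambda x,y,z:ray(S,220+x/3.15,140+y/3.15,z)[:2]
d=lambda x,y,z:ray(D,240+x/4,165+y/4,z)[:2]
print('bun',s(94,162,.044),d(667,207,.044))
print('drill',s(283,78,.05),d(683,343,.05))
print('leg pin',s(416,188,.074),d(405,303,.074),'shoulder',s(416,199,.06))
print('knob head',s(546,343,.037),d(170,373,.037),'base',s(540,385,.003),d(174,440,.003))
print('bottle cap',s(346,415,.115),d(148,68,.117))
def rect(P,n):
    P=np.array(P,float);(c,wh,a)=cv2.minAreaRect((P*1000).astype(np.float32));print(n,P.mean(0),'minrect',np.array(c)/1000,wh,a);
    for i in range(4):e=P[(i+1)%4]-P[i];print('   ',np.linalg.norm(e),np.degrees(np.arctan2(e[1],e[0])))
rect([s(*p,.05) for p in [(290,44),(330,80),(278,112),(236,82)]],'drillS')
rect([d(*p,.05) for p in [(630,315),(727,315),(737,367),(633,368)]],'drillD')
rect([s(*p,.048) for p in [(169,293),(222,257),(298,326),(248,362)]],'notchS')
e=d(467,300,0)-d(347,306,0);print('notch bottom front D',d(347,306,0),d(467,300,0),np.degrees(np.arctan2(e[1],e[0])))
for im,n in((S,'S'),(D,'D')):
    h=cv2.cvtColor(im['color'],cv2.COLOR_BGR2HSV)
    m=((h[...,2]>180)&(h[...,1]>50)&(h[...,1]<170)&(h[...,0]>14)&(h[...,0]<32)).astype(np.uint8)
    m=cv2.morphologyEx(m,cv2.MORPH_CLOSE,np.ones((5,5)))
    m=cv2.morphologyEx(m,cv2.MORPH_OPEN,np.ones((7,7)))
    for c in cv2.findContours(m,0,2)[0]:
        a=cv2.contourArea(c)
        if a<1000 or a>9000: continue
        ps=cv2.approxPolyDP(cv2.convexHull(c),5,True)[:,0]
        P=[ray(im,*p,.012)[:2] for p in ps]
        print(n,a,ps.tolist()); 
        r=cv2.minAreaRect((np.array([ray(im,*p,.012)[:2] for p in c[:,0]])*1000).astype(np.float32)); print('   ',r)
```

```text
bun [ 0.4322 -0.0704] [ 0.4332 -0.0669]
drill [0.439  0.0567] [0.4381 0.0603]
leg pin [0.5717 0.0617] [0.568  0.0677] shoulder [0.5688 0.0645]
knob head [0.6768 0.0776] [0.6774 0.0774] base [0.6808 0.0751] [0.6763 0.0854]
bottle cap [ 0.6991 -0.0696] [ 0.7025 -0.0724]
drillS [0.44   0.0564] minrect [0.4406 0.0576] (39.21304702758789, 46.05238723754883) 12.447851181030273
    0.03947674905375569 5.821533662783933
    0.04104841104945308 -82.26116535704489
    0.03584798541346182 -166.61362166331975
    0.04605238614945191 102.44782552309799
drillD [0.4385 0.0586] minrect [0.4389 0.0588] (49.79538345336914, 41.47697830200195) 2.6018645763397217
    0.046085696006277176 -177.39813211830975
    0.040751128419691834 89.65726929423056
    0.04770837635334118 3.5382389264042216
    0.041642543356096476 -92.5090771351049
notchS [ 0.5718 -0.0582] minrect [ 0.5719 -0.0588] (64.3973617553711, 38.115028381347656) 9.14989185333252
    0.03811503790871769 99.1262354475779
    0.06432401818640479 9.14989196808237
    0.0357905538938519 -80.75794887639707
    0.0644392638242838 -168.78282041383088
n
[... 1228 characters left out ...]
2), 3.7487103939056396)
D 1780.5 [[283, 96], [255, 139], [240, 148], [214, 143], [213, 125], [243, 98]]
    ((891.4718627929688, -690.6194458007812), (458.20587158203125, 163.0296630859375), 81.9770278930664)
D 2697.5 [[70, 95], [235, 97], [235, 103], [172, 122], [79, 120]]
    ((1262.444580078125, -777.3074951171875), (620.7567138671875, 271.6528015136719), 1.9467864036560059)
D 2759.5 [[60, 66], [239, 67], [234, 90], [90, 89], [61, 74]]
    ((1395.9444580078125, -1128.6868896484375), (818.453125, 333.0415344238281), 0.40788546204566956)
D 5650.0 [[562, 0], [452, 21], [67, 20], [38, 3]]
    ((955.9727783203125, -2581.631103515625), (3733.362060546875, 735.2388916015625), 0.5223473906517029)
```

Emit:
move_arm(
  commands=[
    [[0.57,-1,0,0,0,0.153],[0.57,-1,0,0,0,0.153],[0.57,-1,0,0,0,0.153],[0.57,-1,0,0,0,0.153],[0.57,-1,0,0,0,0.153],[0.57,-1,0,0,0,0.153],[0.57,-1,0,0,0,0.153]],
  ],
  grip=1,
)

```text
t: 0.73
eef_pos: [0.3172, 0.3877, 0.2481]
orientation: [-0.074, 0.997, -0.001, -0.0]
force: [-0.9, -0.1, 0.1]
gripper_width: 0.0852
grasp_force: 0.0
```

Emit:
move_arm(
  commands=[
    [[0.57,-1,0,0,0,0],[0.57,-1,0,0,0,0],[0.57,-1,0,0,0,0],[0.57,-1,0,0,0,0],[0.57,-1,0,0,0,0],[0.57,-1,0,0,0,0],[0.57,-1,0,0,0,0]],
  ],
)

```text
t: 1.32
eef_pos: [0.4315, 0.1887, 0.2483]
orientation: [-0.074, 0.997, -0.0, 0.0]
force: [0.9, 0.5, 1.1]
gripper_width: 0.0851
grasp_force: 0.0
```

Emit:
move_arm(
  commands=[
    [[0.3,-0.9,0.2,0,0,0],[0.3,-0.9,0.2,0,0,0],[0.3,-0.9,0.2,0,0,0],[0.3,-0.9,0.2,0,0,0],[0.3,-0.9,0.2,0,0,0],[0.3,-0.9,0.2,0,0,0],[0.3,-0.9,0.2,0,0,0],[0.3,-0.9,0.2,0,0,0],[0.3,-0.9,0.2,0,0,0]],
  ],
)

```text
t: 2.07
eef_pos: [0.4893, 0.0129, 0.2878]
orientation: [-0.076, 0.997, 0.0, -0.0]
force: [0.4, 0.3, -0.9]
gripper_width: 0.0858
grasp_force: 0.0
```

Run:
```python
from h import *
im=snap('wrist','w1.png');o=readout.observe();print(o['eef_pos'],o['orientation'],o['qpos'],o['t'])
```

```text
[0.48932194 0.01286286 0.28788362] [-7.66735816e-02  9.97056147e-01  1.85104889e-04 -4.09309292e-04] [ 2.29999275e-02  1.00254538e-01  1.86890640e+00  3.53241788e-04
  1.17326906e+00 -1.70143112e+00] 2.1167
```

View pics/w1.png

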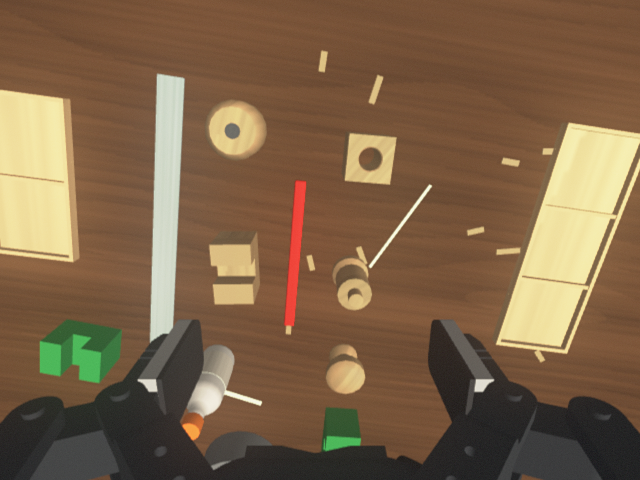

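The wrist view is a near top view of all five parts: bun hole (232,131), drilled hole (370,159), notched top about (236,270), leg pin (355,295), knob (345,376).

Run:
```python
from h import *
np.set_printoptions(precision=4,suppress=True)
W=load('w1.png'); r=lambda u,v,z:ray(W,u,v,z)[:2]
print('bun',r(232,131,.044),'drill',r(370,159,.05),'leg',r(355,295,.074),r(352.5,294,.06),'knob',r(345,375,.037))
n=np.array([r(*p,.048) for p in [(209,246),(254,234),(258,303),(214,304)]]);print('notch',n.mean(0),n)
q=np.array([r(*p,.05) for p in [(350,134),(396,137),(391,184),(345,181)]]);print('drill',q.mean(0),q)
def a(e):return np.degrees(np.arctan2(e[1],e[0]))
print('drill angs',a(q[3]-q[0]),a(q[2]-q[1]),a(q[1]-q[0])-90,a(q[2]-q[3])-90)
print('notch angs',a(n[3]-n[0]),a(n[2]-n[1]), a(r(250,302,0)-r(240,302,0)))
print('tray corners long',[r(*p,.012) for p in [(569,124),(498,345),(567,352),(640,137)]],'short',[r(*p,.012) for p in [(69,99),(76,261)]])
```

```text
bun [ 0.4339 -0.0713] drill [0.4386 0.055 ] leg [0.5624 0.0621] [0.568 0.062] knob [0.6778 0.0759]
notch [ 0.5686 -0.0569] [[ 0.5444 -0.0832]
 [ 0.5256 -0.0412]
 [ 0.5981 -0.0294]
 [ 0.6061 -0.0738]]
drill [0.4389 0.0555] [[0.42   0.0333]
 [0.4163 0.0741]
 [0.4579 0.0785]
 [0.4616 0.0362]]
drill angs 4.058950438428147 6.1496349681307345 5.216559914599415 5.0848205604306
notch angs 8.672374606798584 9.207891773248262 98.81350967067756
tray corners long [array([0.3794, 0.245 ]), array([0.6278, 0.2498]), array([0.6245, 0.3325]), array([0.3804, 0.318 ])] short [array([ 0.4305, -0.2336]), array([ 0.5969, -0.2326])]
```

Emit:
move_arm(
  commands=[
    [[0.41,-0.345,-0.69,0,0,0],[0.41,-0.345,-0.69,0,0,0],[0.41,-0.345,-0.69,0,0,0],[0.41,-0.345,-0.69,0,0,0],[0.41,-0.345,-0.69,0,0,0],[0.41,-0.345,-0.69,0,0,0],[0.41,-0.345,-0.69,0,0,0]],
  ],
)

```text
t: 2.7
eef_pos: [0.5713, -0.0564, 0.1502]
orientation: [-0.076, 0.997, 0.0, -0.001]
force: [0.2, 0.0, 0.1]
gripper_width: 0.0853
grasp_force: 0.0
```

Emit:
move_arm(
  commands=[
    [[0,0,-0.15,0,0,0],[0,0,-0.3,0,0,0],[0,0,-0.45,0,0,0],[0,0,-0.55,0,0,0],[0,0,-0.63,0,0,0],[0,0,-0.63,0,0,0],[0,0,-0.63,0,0,0]],
  ],
)

```text
t: 3.28
eef_pos: [0.572, -0.0566, 0.0257]
orientation: [-0.076, 0.997, 0.0, 0.0]
force: [0.2, -0.3, -0.2]
gripper_width: 0.0853
grasp_force: 0.0
```

Emit:
move_arm(
  commands=[
    [[0,0,0,0,0,0],[0,0,0,0,0,0],[0,0,0,0,0,0],[0,0,0,0,0,0],[0,0,0,0,0,0],[0,0,0,0,0,0],[0,0,0,0,0,0],[0,0,0,0,0,0],[0,0,0,0,0,0],[0,0,0,0,0,0]],
  ],
  grip=0,
)

```text
t: 4.12
eef_pos: [0.5726, -0.0575, 0.0257]
orientation: [-0.076, 0.997, -0.0, 0.001]
force: [-1.9, 1.0, 11.4]
gripper_width: 0.0388
grasp_force: 60.4
```

Emit:
move_arm(
  commands=[
    [[0,0,0.15,0,0,0],[0,0,0.35,0,0,0],[0,0,0.55,0,0,0],[0,0,0.7,0,0,0],[0,0,0.7,0,0,0]],
  ],
)

```text
t: 4.53
eef_pos: [0.5755, -0.0579, 0.1712]
orientation: [-0.076, 0.997, -0.001, 0.005]
force: [1.8, -0.5, -1.0]
gripper_width: 0.039
grasp_force: 60.6
```

Emit:
move_arm(
  commands=[
    [[-0.17,0.9,0,0,0,-0.044],[-0.17,0.9,0,0,0,-0.044],[-0.17,0.9,0,0,0,-0.044],[-0.17,0.9,0,0,0,-0.044],[-0.17,0.9,0,0,0,-0.044],[-0.17,0.9,0,0,0,-0.044]],
  ],
)

```text
t: 5.03
eef_pos: [0.5368, 0.1261, 0.1642]
orientation: [-0.008, 1.0, 0.0, -0.0]
force: [-0.1, -0.6, -1.4]
gripper_width: 0.0389
grasp_force: 60.8
```

Emit:
move_arm(
  commands=[
    [[-0.17,0.83,0,0,0,0],[-0.17,0.83,0,0,0,0],[-0.17,0.83,0,0,0,0],[-0.17,0.83,0,0,0,0],[-0.17,0.83,0,0,0,0],[-0.17,0.83,0,0,0,0],[-0.17,0.83,0,0,0,0]],
  ],
)

```text
t: 5.62
eef_pos: [0.5037, 0.2879, 0.1639]
orientation: [-0.007, 1.0, -0.0, -0.0]
force: [0.6, -0.1, -1.2]
gripper_width: 0.0389
grasp_force: 61.0
```

Run:
```python
from h import *
a=snap('side','s2.png')['color'][200:440,230:530]; b=snap('wrist','w2.png')['color']
cv2.imwrite('pics/m2.png',np.hstack([cv2.resize(a,(400,320)),cv2.resize(b,(400,320))]))
```

```text
(no output)
```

View pics/m2.png

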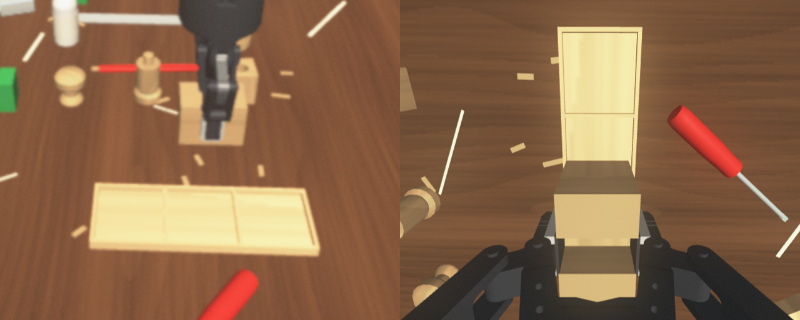

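The block is held square and upright over the middle compartment. Now I lower it.

Emit:
move_arm(
  commands=[
    [[0,0.01,-0.2,0,0,0],[0,0.01,-0.38,0,0,0],[0,0.01,-0.52,0,0,0],[0,0.01,-0.6,0,0,0],[0,0.01,-0.635,0,0,0],[0,0.01,-0.65,0,0,0],[0,0.01,-0.66,0,0,0],[0,0.01,-0.665,0,0,0],[0,0.01,-0.665,0,0,0]],
  ],
)

```text
t: 6.47
eef_pos: [0.5047, 0.2907, 0.0324]
orientation: [-0.007, 1.0, 0.0, 0.001]
force: [0.2, 0.3, -0.4]
gripper_width: 0.039
grasp_force: 61.1
```

Emit:
move_arm(
  commands=[
    [[0,0,0,0,0,0],[0,0,0,0,0,0],[0,0,0,0,0,0],[0,0,0,0,0,0]],
  ],
  grip=0.75,
)

```text
t: 6.8
eef_pos: [0.504, 0.2907, 0.0317]
orientation: [-0.007, 1.0, 0.0, 0.0]
force: [-0.4, -0.5, -0.2]
gripper_width: 0.0641
grasp_force: 0.0
```

Emit:
move_arm(
  commands=[
    [[0,0,0.1,0,0,0],[0,0,0.3,0,0,0],[0,0,0.5,0,0,0],[0,0,0.65,0,0,0],[0,0,0.65,0,0,0]],
  ],
)

```text
t: 7.22
eef_pos: [0.507, 0.2924, 0.1679]
orientation: [-0.007, 1.0, 0.002, 0.004]
force: [0.3, 1.1, -0.1]
gripper_width: 0.0641
grasp_force: 0.0
```

Emit:
move_arm(
  commands=[
    [[0.32,-1,0,0,0,0],[0.32,-1,0,0,0,0],[0.32,-1,0,0,0,0],[0.32,-1,0,0,0,0],[0.32,-1,0,0,0,0],[0.32,-1,0,0,0,0],[0.32,-1,0,0,0,0]],
  ],
  grip=1,
)

```text
t: 7.8
eef_pos: [0.5682, 0.0884, 0.161]
orientation: [-0.005, 1.0, -0.0, -0.0]
force: [0.2, 0.6, 0.2]
gripper_width: 0.0858
grasp_force: 0.0
```

Emit:
move_arm(
  commands=[
    [[0,-0.13,0,0,0,0],[0,-0.13,0,0,0,0],[0,-0.13,0,0,0,0]],
  ],
)

```text
t: 8.05
eef_pos: [0.5673, 0.065, 0.161]
orientation: [-0.007, 1.0, 0.0, -0.0]
force: [0.4, -0.7, 0.3]
gripper_width: 0.0857
grasp_force: 0.0
```

Run:
```python
from h import *
a=snap('side','s3.png')['color'][200:440,230:530]; b=snap('wrist','w3.png')['color']
cv2.imwrite('pics/m3.png',np.hstack([cv2.resize(a,(400,320)),cv2.resize(b,(400,320))]))
print(readout.observe()['eef_pos'])
```

```text
[0.56752884 0.06576259 0.16115054]
```

View pics/m3.png

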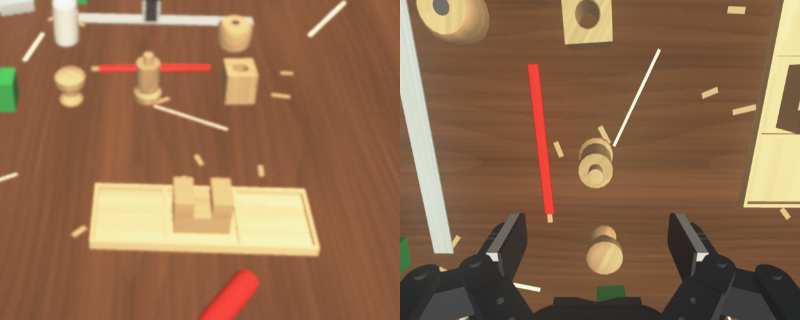

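The notched block stands upright in the middle compartment, and the leg is centred between the fingers. Next I grasp the leg.

Emit:
move_arm(
  commands=[
    [[0,0,-0.2,0,0,0],[0,0,-0.38,0,0,0],[0,0,-0.5,0,0,0],[0,0,-0.595,0,0,0],[0,0,-0.595,0,0,0],[0,0,-0.595,0,0,0]],
  ],
)

```text
t: 8.65
eef_pos: [0.5671, 0.0655, 0.0417]
orientation: [-0.007, 1.0, -0.0, -0.001]
force: [0.3, 0.5, 1.0]
gripper_width: 0.0854
grasp_force: 0.0
```

Emit:
move_arm(
  commands=[
    [[0,0,0,0,0,0],[0,0,0,0,0,0],[0,0,0,0,0,0],[0,0,0,0,0,0],[0,0,0,0,0,0],[0,0,0,0,0,0],[0,0,0,0,0,0],[0,0,0,0,0,0],[0,0,0,0,0,0],[0,0,0,0,0,0]],
  ],
  grip=0,
)

```text
t: 9.48
eef_pos: [0.5685, 0.0647, 0.0436]
orientation: [-0.007, 1.0, 0.0, 0.001]
force: [-2.3, 0.7, 8.3]
gripper_width: 0.0327
grasp_force: 59.1
```

Emit:
move_arm(
  commands=[
    [[0,0,0.1,0,0,0],[0,0,0.25,0,0,0],[0,0,0.4,0,0,0],[0,0,0.55,0,0,0],[0,0,0.65,0,0,0],[0,0,0.65,0,0,0]],
  ],
)

```text
t: 9.98
eef_pos: [0.5704, 0.0647, 0.1773]
orientation: [-0.007, 1.0, 0.0, 0.004]
force: [0.5, -0.6, -1.3]
gripper_width: 0.0323
grasp_force: 59.7
```

Emit:
move_arm(
  commands=[
    [[0.08,0.6,0,0,0,0],[0.08,0.6,0,0,0,0],[0.08,0.6,0,0,0,0],[0.08,0.6,0,0,0,0]],
  ],
)

```text
t: 10.32
eef_pos: [0.5845, 0.1901, 0.1721]
orientation: [-0.008, 1.0, 0.001, 0.001]
force: [0.2, -1.4, -0.4]
gripper_width: 0.0325
grasp_force: 60.0
```

Emit:
move_arm(
  commands=[
    [[0,0.53,0,0,0,0],[0,0.53,0,0,0,0],[0,0.53,0,0,0,0],[0,0.53,0,0,0,0],[0,0.53,0,0,0,0]],
  ],
)

```text
t: 10.73
eef_pos: [0.5831, 0.2914, 0.1713]
orientation: [-0.008, 1.0, -0.0, -0.0]
force: [-0.3, -0.5, -1.2]
gripper_width: 0.0324
grasp_force: 60.1
```

Run:
```python
from h import *
a=snap('side','s4.png')['color'][60:420,200:600]; b=snap('wrist','w4.png')['color']
cv2.imwrite('pics/m4.png',np.hstack([cv2.resize(a,(400,360)),cv2.resize(b,(400,360))]))
print(readout.observe()['eef_pos'])
```

```text
[0.58335334 0.28965977 0.17161793]
```

View pics/m4.png

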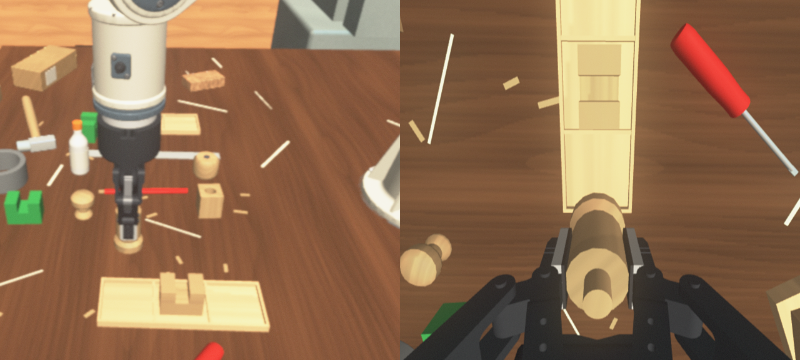

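The leg is upright, above the far end compartment. I lower and release it.

Emit:
move_arm(
  commands=[
    [[0,0.0,-0.2,0,0,0],[0,0.0,-0.36,0,0,0],[0,0.0,-0.48,0,0,0],[0,0.0,-0.56,0,0,0],[0,0.0,-0.59,0,0,0],[0,0.0,-0.605,0,0,0],[0,0.0,-0.615,0,0,0],[0,0.0,-0.62,0,0,0],[0,0.0,-0.62,0,0,0]],
  ],
)

```text
t: 11.58
eef_pos: [0.5845, 0.2906, 0.0494]
orientation: [-0.007, 1.0, 0.0, 0.001]
force: [1.1, 0.8, -0.9]
gripper_width: 0.0327
grasp_force: 60.0
```

Emit:
move_arm(
  commands=[
    [[0,0,0,0,0,0],[0,0,0,0,0,0],[0,0,0,0,0,0],[0,0,0,0,0,0],[0,0,0,0,0,0]],
  ],
  grip=0.85,
)

```text
t: 12.0
eef_pos: [0.5839, 0.2906, 0.0486]
orientation: [-0.007, 1.0, 0.0, 0.0]
force: [-0.4, -0.6, 0.0]
gripper_width: 0.0731
grasp_force: 0.0
```

Emit:
move_arm(
  commands=[
    [[0,0,0.1,0,0,0],[0,0,0.3,0,0,0],[0,0,0.5,0,0,0],[0,0,0.65,0,0,0],[0,0,0.65,0,0,0]],
  ],
)

```text
t: 12.42
eef_pos: [0.5872, 0.2922, 0.1855]
orientation: [-0.007, 1.0, 0.002, 0.005]
force: [1.4, 1.1, 0.5]
gripper_width: 0.0722
grasp_force: 0.0
```

Emit:
move_arm(
  commands=[
    [[0.46,-1,0,0,0,0],[0.46,-1,0,0,0,0],[0.46,-1,0,0,0,0],[0.46,-1,0,0,0,0],[0.46,-1,0,0,0,0],[0.46,-1,0,0,0,0],[0.46,-1,0,0,0,0],[0.46,-1,0,0,0,0]],
  ],
  grip=1,
)

```text
t: 13.08
eef_pos: [0.6755, 0.0901, 0.1777]
orientation: [-0.006, 1.0, 0.0, -0.0]
force: [0.6, 0.7, 0.3]
gripper_width: 0.0853
grasp_force: 0.0
```

Run:
```python
from h import *
a=snap('side','s5.png')['color'][180:440,200:520]; b=snap('wrist','w5.png')['color']
cv2.imwrite('pics/m5.png',np.hstack([cv2.resize(a,(400,325)),cv2.resize(b,(400,325))]))
print(readout.observe()['eef_pos'])
```

```text
[0.67509405 0.09169836 0.17786424]
```

View pics/m5.png

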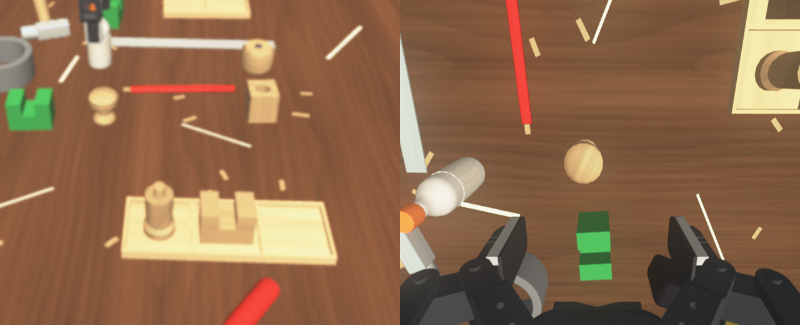

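The leg stands in its compartment. The knob is just right of the tool centre, so I shift and grasp.

Emit:
move_arm(
  commands=[
    [[0.01,-0.07,-0.1,0,0,0],[0.01,-0.07,-0.3,0,0,0],[0.01,-0.07,-0.5,0,0,0],[0.01,-0.07,-0.62,0,0,0],[0.01,-0.07,-0.7,0,0,0],[0.01,-0.07,-0.7,0,0,0],[0.01,-0.07,-0.7,0,0,0]],
  ],
)

```text
t: 13.77
eef_pos: [0.6769, 0.078, 0.0377]
orientation: [-0.008, 1.0, -0.0, -0.001]
force: [-0.1, 0.6, 0.5]
gripper_width: 0.0854
grasp_force: 0.0
```

Emit:
move_arm(
  commands=[
    [[0,0,0,0,0,0],[0,0,0,0,0,0],[0,0,0,0,0,0],[0,0,0,0,0,0],[0,0,0,0,0,0],[0,0,0,0,0,0],[0,0,0,0,0,0],[0,0,0,0,0,0],[0,0,0,0,0,0],[0,0,0,0,0,0]],
  ],
  grip=0,
)

```text
t: 14.6
eef_pos: [0.6787, 0.0767, 0.0402]
orientation: [-0.007, 1.0, 0.0, 0.001]
force: [-1.8, 1.7, 7.4]
gripper_width: 0.0416
grasp_force: 60.3
```

Emit:
move_arm(
  commands=[
    [[0,0,0.1,0,0,0],[0,0,0.25,0,0,0],[0,0,0.4,0,0,0],[0,0,0.55,0,0,0],[0,0,0.7,0,0,0],[0,0,0.8,0,0,0],[0,0,0.8,0,0,0]],
  ],
)

```text
t: 15.18
eef_pos: [0.6805, 0.0767, 0.2045]
orientation: [-0.007, 1.0, 0.0, 0.004]
force: [0.5, -0.3, -0.2]
gripper_width: 0.0417
grasp_force: 61.1
```

Emit:
move_arm(
  commands=[
    [[-0.65,0.53,0,0,0,0],[-0.65,0.53,0,0,0,0],[-0.65,0.53,0,0,0,0],[-0.65,0.53,0,0,0,0],[-0.65,0.53,0,0,0,0],[-0.65,0.53,0,0,0,0]],
  ],
)

```text
t: 15.68
eef_pos: [0.5459, 0.1837, 0.1981]
orientation: [-0.008, 1.0, -0.0, -0.0]
force: [0.7, 0.2, 0.1]
gripper_width: 0.0417
grasp_force: 61.1
```

Emit:
move_arm(
  commands=[
    [[-0.63,0.53,0,0,0,0],[-0.63,0.53,0,0,0,0],[-0.63,0.53,0,0,0,0],[-0.63,0.53,0,0,0,0],[-0.63,0.53,0,0,0,0],[-0.63,0.53,0,0,0,0]],
  ],
)

```text
t: 16.18
eef_pos: [0.4215, 0.2893, 0.1983]
orientation: [-0.008, 1.0, 0.0, 0.0]
force: [-0.3, -0.3, -0.4]
gripper_width: 0.0418
grasp_force: 61.2
```

Run:
```python
from h import *
a=snap('side','s6.png')['color'][60:420,200:600]; b=snap('wrist','w6.png')['color']
cv2.imwrite('pics/m6.png',np.hstack([cv2.resize(a,(400,360)),cv2.resize(b,(400,360))]))
print(readout.observe()['eef_pos'])
```

```text
[0.42300488 0.28821229 0.19833821]
```

View pics/m6.png

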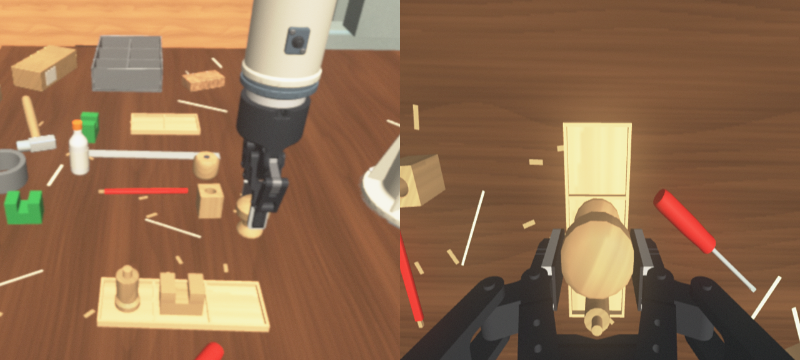

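The knob is upright above the near compartment. I lower and release it.

Emit:
move_arm(
  commands=[
    [[-0.01,0.01,-0.2,0,0,0],[-0.01,0.01,-0.38,0,0,0],[-0.01,0.01,-0.55,0,0,0],[-0.01,0.01,-0.66,0,0,0],[-0.01,0.01,-0.73,0,0,0],[-0.01,0.01,-0.755,0,0,0],[-0.01,0.01,-0.77,0,0,0],[-0.01,0.01,-0.775,0,0,0],[-0.01,0.01,-0.775,0,0,0]],
  ],
)

```text
t: 17.03
eef_pos: [0.4207, 0.2893, 0.0443]
orientation: [-0.006, 1.0, -0.0, -0.0]
force: [0.1, -0.2, -0.3]
gripper_width: 0.042
grasp_force: 61.1
```

Emit:
move_arm(
  commands=[
    [[0,0,0,0,0,0],[0,0,0,0,0,0],[0,0,0,0,0,0],[0,0,0,0,0,0],[0,0,0,0,0,0]],
  ],
  grip=0.9,
)

```text
t: 17.45
eef_pos: [0.4201, 0.2906, 0.0434]
orientation: [-0.007, 1.0, 0.0, 0.0]
force: [-0.4, 0.9, 0.2]
gripper_width: 0.0768
grasp_force: 0.0
```

Emit:
move_arm(
  commands=[
    [[0,0,0.1,0,0,0],[0,0,0.3,0,0,0],[0,0,0.5,0,0,0],[0,0,0.65,0,0,0],[0,0,0.65,0,0,0]],
  ],
)

```text
t: 17.87
eef_pos: [0.4227, 0.2926, 0.1793]
orientation: [-0.007, 1.0, 0.003, 0.004]
force: [1.9, 1.0, 0.7]
gripper_width: 0.0771
grasp_force: 0.0
```

Emit:
move_arm(
  commands=[
    [[0.03,-0.9,0,0,0,0],[0.03,-0.9,0,0,0,0],[0.03,-0.9,0,0,0,0],[0.03,-0.9,0,0,0,0],[0.03,-0.9,0,0,0,0],[0.03,-0.9,0,0,0,0]],
  ],
  grip=1,
)

```text
t: 18.37
eef_pos: [0.4253, 0.1077, 0.1731]
orientation: [-0.005, 1.0, -0.0, -0.0]
force: [-0.4, -0.3, -0.3]
gripper_width: 0.0853
grasp_force: 0.0
```

Emit:
move_arm(
  commands=[
    [[0.03,-0.9,0,0,0,0],[0.03,-0.9,0,0,0,0],[0.03,-0.9,0,0,0,0],[0.03,-0.9,0,0,0,0],[0.03,-0.9,0,0,0,0],[0.03,-0.9,0,0,0,0],[0.03,-0.9,0,0,0,0]],
  ],
)

```text
t: 18.95
eef_pos: [0.432, -0.0695, 0.1731]
orientation: [-0.006, 1.0, 0.0, -0.0]
force: [0.2, 0.2, 0.9]
gripper_width: 0.0854
grasp_force: 0.0
```

Run:
```python
from h import *
a=snap('side','s7.png')['color'][180:440,200:520]; b=snap('wrist','w7.png')['color']
cv2.imwrite('pics/m7.png',np.hstack([cv2.resize(a,(400,325)),cv2.resize(b,(400,325))]))
print(readout.observe()['eef_pos'])
```

```text
[ 0.43185632 -0.06838229  0.17309314]
```

View pics/m7.png

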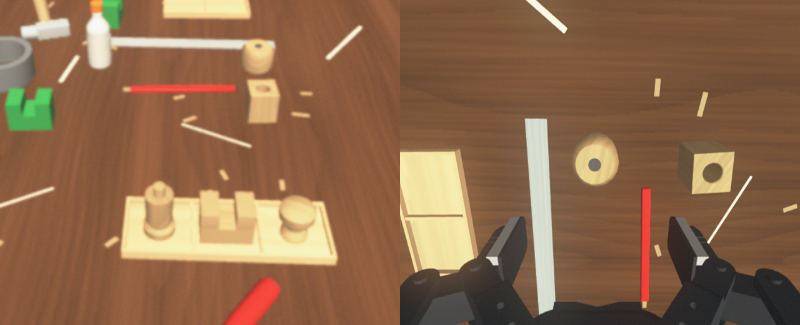

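All three long-tray parts stand correctly. The bun foot is centred, so I grasp it.

Emit:
move_arm(
  commands=[
    [[0.005,0,-0.2,0,0,0],[0.005,0,-0.4,0,0,0],[0.005,0,-0.55,0,0,0],[0.005,0,-0.67,0,0,0],[0.005,0,-0.735,0,0,0],[0.005,0,-0.735,0,0,0],[0.005,0,-0.735,0,0,0]],
  ],
)

```text
t: 19.63
eef_pos: [0.4325, -0.0682, 0.0259]
orientation: [-0.008, 1.0, 0.0, -0.001]
force: [0.4, -0.4, 0.2]
gripper_width: 0.0856
grasp_force: 0.0
```

Emit:
move_arm(
  commands=[
    [[0,0,0,0,0,0],[0,0,0,0,0,0],[0,0,0,0,0,0],[0,0,0,0,0,0],[0,0,0,0,0,0],[0,0,0,0,0,0],[0,0,0,0,0,0],[0,0,0,0,0,0],[0,0,0,0,0,0],[0,0,0,0,0,0]],
  ],
  grip=0,
)

```text
t: 20.47
eef_pos: [0.4338, -0.0694, 0.0277]
orientation: [-0.007, 1.0, -0.0, 0.001]
force: [-1.2, 3.6, 10.5]
gripper_width: 0.0525
grasp_force: 61.2
```

Emit:
move_arm(
  commands=[
    [[0,0,0.1,0,0,0],[0,0,0.25,0,0,0],[0,0,0.4,0,0,0],[0,0,0.55,0,0,0],[0,0,0.65,0,0,0],[0,0,0.65,0,0,0]],
  ],
)

```text
t: 20.97
eef_pos: [0.4354, -0.0699, 0.1608]
orientation: [-0.007, 1.0, -0.001, 0.004]
force: [1.6, -0.2, 0.6]
gripper_width: 0.0519
grasp_force: 63.8
```

Emit:
move_arm(
  commands=[
    [[0.3,-0.52,0,0,0,0],[0.3,-0.52,0,0,0,0],[0.3,-0.52,0,0,0,0],[0.3,-0.52,0,0,0,0],[0.3,-0.52,0,0,0,0]],
  ],
)

```text
t: 21.38
eef_pos: [0.4931, -0.1749, 0.1557]
orientation: [-0.006, 1.0, -0.0, -0.0]
force: [-1.0, 0.6, -0.7]
gripper_width: 0.0526
grasp_force: 63.8
```

Emit:
move_arm(
  commands=[
    [[0.31,-0.52,0,0,0,0],[0.31,-0.52,0,0,0,0],[0.31,-0.52,0,0,0,0],[0.31,-0.52,0,0,0,0],[0.31,-0.52,0,0,0,0],[0.31,-0.52,0,0,0,0]],
  ],
)

```text
t: 21.88
eef_pos: [0.5535, -0.2762, 0.1553]
orientation: [-0.007, 1.0, 0.001, -0.001]
force: [-0.4, -0.1, -0.5]
gripper_width: 0.052
grasp_force: 63.8
```

Run:
```python
from h import *
a=snap('scene','s8.png')['color'][140:380,80:400]; b=snap('wrist','w8.png')['color']
cv2.imwrite('pics/m8.png',np.hstack([cv2.resize(a,(400,300)),cv2.resize(b,(400,300))]))
print(readout.observe()['eef_pos'])
```

```text
[ 0.55368834 -0.27586491  0.15583377]
```

View pics/m8.png

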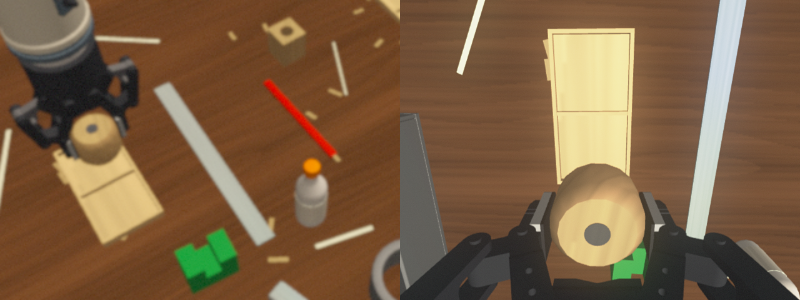

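The bun is held over the short tray. I check the tray position from this close view, at corners (237,48), (376,46) and divider ends (246,178), (366,178).

Run:
```python
from h import *
W=load('w8.png')
for p in [(237,48),(376,46),(246,178),(366,178)]: print(ray(W,*p,.012))
S=load('scene0.png');print('green',ray(S,233,345,.04),ray(S,262,328,.048))
```

```text
[ 0.43385035 -0.3255975   0.012     ]
[ 0.43147883 -0.24025324  0.012     ]
[ 0.51344899 -0.32325327  0.012     ]
[ 0.51225818 -0.24197709  0.012     ]
green [ 0.6903036  -0.23846897  0.04      ] [ 0.69291899 -0.18885722  0.048     ]
```

Emit:
move_arm(
  commands=[
    [[0.005,-0.025,-0.2,0,0,0],[0.005,-0.025,-0.36,0,0,0],[0.005,-0.025,-0.48,0,0,0],[0.005,-0.025,-0.56,0,0,0],[0.005,-0.025,-0.59,0,0,0],[0.005,-0.025,-0.605,0,0,0],[0.005,-0.025,-0.615,0,0,0],[0.005,-0.025,-0.62,0,0,0],[0.005,-0.025,-0.62,0,0,0]],
  ],
)

```text
t: 22.73
eef_pos: [0.5565, -0.2826, 0.0334]
orientation: [-0.007, 1.0, -0.0, 0.001]
force: [-0.2, -0.4, -1.3]
gripper_width: 0.0522
grasp_force: 63.8
```

Emit:
move_arm(
  commands=[
    [[0,0,0,0,0,0],[0,0,0,0,0,0],[0,0,0,0,0,0],[0,0,0,0,0,0],[0,0,0,0,0,0]],
  ],
  grip=1,
)

```text
t: 23.15
eef_pos: [0.5559, -0.2826, 0.0325]
orientation: [-0.007, 1.0, -0.0, 0.0]
force: [-0.1, -0.4, -0.8]
gripper_width: 0.0855
grasp_force: 0.0
```

Emit:
move_arm(
  commands=[
    [[0,0,0.1,0,0,0],[0,0,0.3,0,0,0],[0,0,0.5,0,0,0],[0,0,0.65,0,0,0],[0,0,0.65,0,0,0]],
  ],
)

```text
t: 23.57
eef_pos: [0.5592, -0.2842, 0.1692]
orientation: [-0.007, 1.0, -0.002, 0.005]
force: [2.3, -0.6, 0.4]
gripper_width: 0.0857
grasp_force: 0.0
```

Emit:
move_arm(
  commands=[
    [[-0.29,0.85,0,0,0,0],[-0.29,0.85,0,0,0,0],[-0.29,0.85,0,0,0,0],[-0.29,0.85,0,0,0,0],[-0.29,0.85,0,0,0,0],[-0.29,0.85,0,0,0,0]],
  ],
)

```text
t: 24.07
eef_pos: [0.4962, -0.1098, 0.1619]
orientation: [-0.008, 1.0, 0.0, -0.001]
force: [0.7, -0.8, 0.2]
gripper_width: 0.0853
grasp_force: 0.0
```

Emit:
move_arm(
  commands=[
    [[-0.29,0.84,0,0,0,0.025],[-0.29,0.84,0,0,0,0.025],[-0.29,0.84,0,0,0,0.025],[-0.29,0.84,0,0,0,0.025],[-0.29,0.84,0,0,0,0.025],[-0.29,0.84,0,0,0,0.025],[-0.29,0.84,0,0,0,0.025]],
  ],
)

```text
t: 24.65
eef_pos: [0.4407, 0.0553, 0.1624]
orientation: [-0.047, 0.999, -0.0, 0.0]
force: [-0.3, -0.4, 0.4]
gripper_width: 0.0855
grasp_force: 0.0
```

Run:
```python
from h import *
a=snap('scene','s9.png')['color'][140:380,80:400]; b=snap('wrist','w9.png')['color']
cv2.imwrite('pics/m9.png',np.hstack([cv2.resize(a,(400,300)),cv2.resize(b,(400,300))]))
o=readout.observe();print(o['eef_pos'],o['orientation'])
```

```text
[0.44085731 0.05441911 0.16233668] [-4.57381492e-02  9.98953379e-01 -1.94400949e-04  3.60922652e-04]
```

View pics/m9.png

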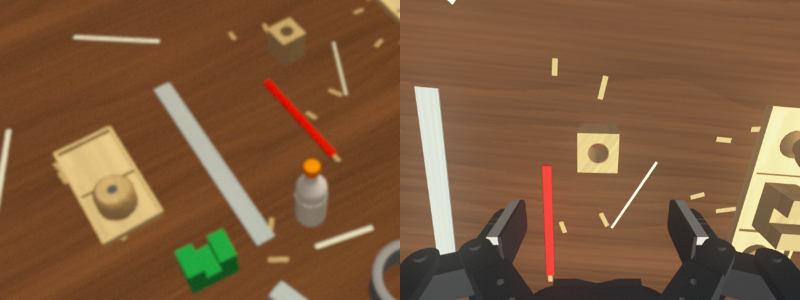

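The bun foot sits in its compartment. The drilled block is centred and aligned, so I grasp it.

Emit:
move_arm(
  commands=[
    [[-0.01,0.005,-0.2,0,0,0],[-0.01,0.005,-0.4,0,0,0],[-0.01,0.005,-0.52,0,0,0],[-0.01,0.005,-0.62,0,0,0],[-0.01,0.005,-0.67,0,0,0],[-0.01,0.005,-0.67,0,0,0],[-0.01,0.005,-0.67,0,0,0]],
  ],
)

```text
t: 25.33
eef_pos: [0.4382, 0.0557, 0.0283]
orientation: [-0.045, 0.999, -0.0, -0.0]
force: [-0.4, -0.6, -0.9]
gripper_width: 0.0855
grasp_force: 0.0
```

Emit:
move_arm(
  commands=[
    [[0,0,0,0,0,0],[0,0,0,0,0,0],[0,0,0,0,0,0],[0,0,0,0,0,0],[0,0,0,0,0,0],[0,0,0,0,0,0],[0,0,0,0,0,0],[0,0,0,0,0,0],[0,0,0,0,0,0],[0,0,0,0,0,0]],
  ],
  grip=0,
)

```text
t: 26.17
eef_pos: [0.4385, 0.0566, 0.0293]
orientation: [-0.046, 0.999, 0.0, 0.001]
force: [-1.4, -1.2, 9.6]
gripper_width: 0.0416
grasp_force: 60.6
```

Emit:
move_arm(
  commands=[
    [[0,0,0.1,0,0,0],[0,0,0.25,0,0,0],[0,0,0.4,0,0,0],[0,0,0.55,0,0,0],[0,0,0.65,0,0,0],[0,0,0.65,0,0,0]],
  ],
)

```text
t: 26.67
eef_pos: [0.4403, 0.0569, 0.1626]
orientation: [-0.046, 0.999, 0.0, 0.004]
force: [1.5, -0.3, -0.6]
gripper_width: 0.0416
grasp_force: 60.9
```

Emit:
move_arm(
  commands=[
    [[0.08,-0.85,0,0,0,-0.025],[0.08,-0.85,0,0,0,-0.025],[0.08,-0.85,0,0,0,-0.025],[0.08,-0.85,0,0,0,-0.025],[0.08,-0.85,0,0,0,-0.025],[0.08,-0.85,0,0,0,-0.025]],
  ],
)

```text
t: 27.17
eef_pos: [0.4536, -0.1155, 0.1579]
orientation: [-0.005, 1.0, -0.0, -0.0]
force: [-0.4, 0.8, -0.6]
gripper_width: 0.0414
grasp_force: 61.3
```

Emit:
move_arm(
  commands=[
    [[0.08,-0.84,0,0,0,0],[0.08,-0.84,0,0,0,0],[0.08,-0.84,0,0,0,0],[0.08,-0.84,0,0,0,0],[0.08,-0.84,0,0,0,0],[0.08,-0.84,0,0,0,0],[0.08,-0.84,0,0,0,0]],
  ],
)

```text
t: 27.75
eef_pos: [0.4694, -0.2799, 0.1576]
orientation: [-0.007, 1.0, 0.001, -0.001]
force: [-0.4, 0.5, -1.7]
gripper_width: 0.0412
grasp_force: 61.5
```

Run:
```python
from h import *
a=snap('scene','s10.png')['color'][140:380,80:400]; b=snap('wrist','w10.png')['color']
cv2.imwrite('pics/m10.png',np.hstack([cv2.resize(a,(400,300)),cv2.resize(b,(400,300))]))
o=readout.observe();print(o['eef_pos'],o['orientation'])
```

```text
[ 0.46951317 -0.27940518  0.1578542 ] [-7.57543820e-03  9.99970994e-01  5.53138184e-04 -5.63221252e-04]
```

View pics/m10.png

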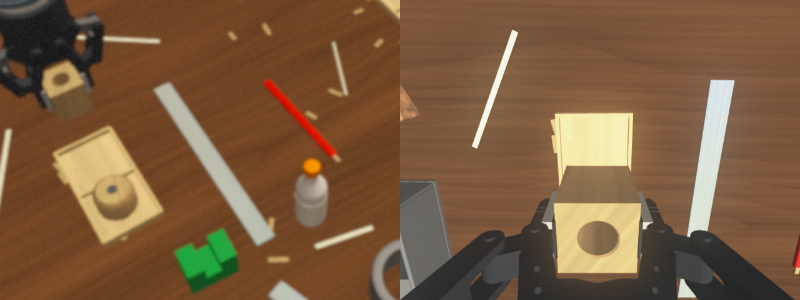

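The block is held upright above the near compartment. I lower, release and retreat.

Emit:
move_arm(
  commands=[
    [[0.01,-0.005,-0.2,0,0,0],[0.01,-0.005,-0.36,0,0,0],[0.01,-0.005,-0.48,0,0,0],[0.01,-0.005,-0.56,0,0,0],[0.01,-0.005,-0.59,0,0,0],[0.01,-0.005,-0.605,0,0,0],[0.01,-0.005,-0.615,0,0,0],[0.01,-0.005,-0.62,0,0,0],[0.01,-0.005,-0.62,0,0,0]],
  ],
)

```text
t: 28.6
eef_pos: [0.4725, -0.2826, 0.0352]
orientation: [-0.007, 1.0, -0.0, 0.001]
force: [-0.0, 0.4, -0.3]
gripper_width: 0.0415
grasp_force: 61.5
```

Emit:
move_arm(
  commands=[
    [[0,0,0,0,0,0],[0,0,0,0,0,0],[0,0,0,0,0,0],[0,0,0,0,0,0],[0,0,0,0,0,0]],
  ],
  grip=0.9,
)

```text
t: 29.02
eef_pos: [0.4719, -0.2826, 0.0345]
orientation: [-0.007, 1.0, -0.0, 0.0]
force: [-0.3, -0.1, 0.7]
gripper_width: 0.0766
grasp_force: 0.0
```

Emit:
move_arm(
  commands=[
    [[0,0,0.1,0,0,0],[0,0,0.3,0,0,0],[0,0,0.5,0,0,0],[0,0,0.7,0,0,0],[0,0,0.9,0,0,0],[0,0,0.9,0,0,0]],
  ],
)

```text
t: 29.52
eef_pos: [0.4752, -0.2846, 0.2222]
orientation: [-0.007, 1.0, -0.003, 0.005]
force: [2.0, -1.4, 0.4]
gripper_width: 0.0771
grasp_force: 0.0
```

Emit:
move_arm(
  commands=[
    [[-0.1,1,0,0,0,0],[-0.1,1,0,0,0,0],[-0.1,1,0,0,0,0],[-0.1,1,0,0,0,0],[-0.1,1,0,0,0,0],[-0.1,1,0,0,0,0],[-0.1,1,0,0,0,0]],
  ],
)

```text
t: 30.1
eef_pos: [0.4516, -0.0811, 0.2143]
orientation: [-0.009, 1.0, -0.0, 0.0]
force: [-0.0, -0.4, -0.2]
gripper_width: 0.0769
grasp_force: 0.0
```

Run:
```python
from h import *
a=snap('scene','s11.png')['color'][80:380,100:500]; b=snap('side','d11.png')['color'][100:400,170:570]
cv2.imwrite('pics/m11.png',np.hstack([a,b]))
```

```text
(no output)
```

View pics/m11.png

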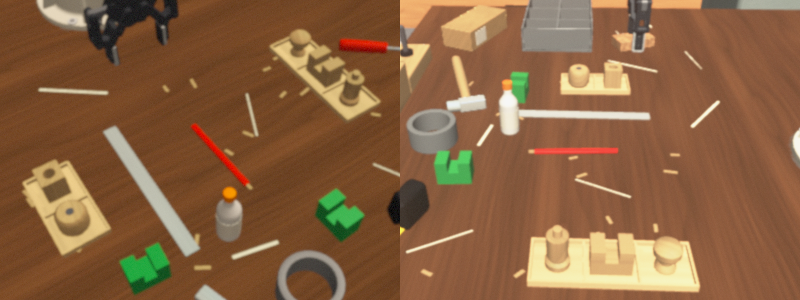

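All five parts stand upright in their compartments: long tray at side (557–668, 250), short tray at scene (50,180) and (72,215). The bottle is still standing.

```bash
python3 -c "
from cell import ticket; print(ticket.sign_off())"
```

```text
the job is handed in; nothing more can be done
None
```

Both kits are made up and the job is handed in at about 30 s: every part looked upright in its compartment in the final pictures, and the glue bottle is still standing.

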